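# Fit the wing knob on the gearbox spindle

### The arm

A 6-joint arm with a two-finger parallel gripper is mounted at the origin on a cart in front of the work surface, level with it; the furniture and walls round the work are solid. World frame = base frame: x ahead of the robot, y to its left, z up, the work surface at z = 0. Lengths are in m, angles in rad, forces in N, time in s.
With the tool pointing down it reaches from about 0.35 to 0.85 m from the base axis. Payload 8.1 kg.
Tool frame: the origin (TCP) lies at the very end of the fingers, on their centre line; the grasp point (between the pads) lies 19 mm behind it; x points along the fingers, y is the direction in which the jaws open and shut, and the axes are right-handed (so a half turn about x gives the same grasp; the last joint's range is limited). The gripper opens to 93 mm and grips with 3 to 60 N. Pads are 15 mm wide; open, the fingers measure 128 mm over their backs; the gripper's body (75 mm by 188 mm) begins 65 mm behind the grasp point.
Start: joints at [-1.263, 0.13, 1.488, -0, 1.523, -0.085], TCP at [0.23, -0.554, 0.219] pointing down, gripper open.
Joint ranges: [-2.96, 2.96], [-0.89, 2.26], [0.02, 2.5], [-1.34, 4.48], [0, 2.73], [-2.66, 2.66]. Speed limits (rad/s): [2.39, 2.39, 2.79, 3.14, 3.14, 3.14].

### API

Orientations are given as a rotation vector (axis times angle).
In Python, from plant import * gives the robot as it stands. The module is installed in compiled form; this text tells all that it offers.
- The arm moves only by the tool apply_moves, never from a script. Its argument "series" is a list of rows, each an object with "jaw": the gripper's target within -1 to 1 (shut at 1, half-way at 0, fully open at -1); "linear": the shift along the tool's x, y, z normalised to -1 to 1, where 1 is 0.6 m, a list of three; "roll": the turn about the tool's x normalised to -1 to 1, where 1 is 30 degrees. A call has 1 to 20 rows; each row is the pose to reach, as a shift and turn from the pose measured when the call began, along the tool's axes at that moment; what a row does not reach only later rows make up. A row lasts 1/8 s, in which the tool goes at most 62.5 mm and 10.7 degrees, less where a joint would pass 70% of its speed; a pose out of reach is approached as far as the arm can. A call with a number of a shift or a turn outside -1 to 1 is refused whole. A call with a gripper value outside its range is refused whole. The fingers move at their own pace and stop on an object; "force" is the grip in N (left out, the last holds). Time passes only in rows, so rows that repeat a pose let the fingers close. It gives the time, the measured TCP pose, the force and the opening at its end, in the units of the state.
- read_state(): the state, without advancing time (a new reading comes with each control period).
- read_camera(name): name is "side" or "top"; returns a dict with "pixels" (420x560x3 uint8, blue, green, red), "intrinsics" (3x3 intrinsics, pixels), "D" ([k1, k2, p1, p2, k3] as OpenCV has them; the pictures are not rectified), "rvec" (rotation vector, rad) and "tvec" (3), from world to camera coordinates, as OpenCV has them. Camera axes: x right, y down, z forward; pixel columns grow to the right and rows downward; lengths in m; the calibration is good to about 2 mm. A picture is of the moment at which its call begins. There is no depth.
- close_job(): hands the job in, once; it reports no verdict.
The state is a dict: "t": time; "q": joint angles; "dq": joint speeds; "joint_torque": joint torques, N m; "tool_pos": TCP position; "orientation": TCP orientation; "force": force on the tool from outside, world axes, zero at the start; "wrist_torque": the same for the moment, N m; "opening": finger opening in m.
Only numpy, scipy, OpenCV 4.12 (cv2) and the standard library are available. Lean on these libraries where they do the work, as an engineer would, in place of code of your own. Each camera call takes 0.05 s, during which the arm holds its last target. There are 200 camera calls.

### The job

Fit the wing knob (the one with the straight upright finger bar) on the flattened spindle end on top of the small gearbox: set it upright on the spindle and turn it while pressing it down until it drops fully home on the spindle's shoulder, then let go. Leave the star-shaped knob where it is.

Things in the scene. Friction and masses are not known exactly. Their poses are not given: they have to be found in the camera images.
- knob_grip (a point): Grip point of the wing knob: dark steel, 0.22 kg, upright on the bench; round hub 47 mm across, 26 mm high, on it an upright straight wing 56 mm long (x), 12 mm thick (y), 36 mm high; 62 mm in all. The point is in the wing on the knob's axis, 12 mm below its top, 50 mm above the hub's underside; z up. Grasp across the 12 mm from above, fingertips kept above the hub.
- knob_base (a point): Centre of the underside of the wing knob's hub, same axes. The hub has from below a round recess of 35 mm diameter, 8 mm deep, and above it a slot of 29 x 15 mm, its long side along the wing (x), deep enough for the whole spindle end. Either way round (half a turn) fits.
- spindle_seat (a point): Centre of the round shoulder (44 mm across, 52 mm above the bench) on the grey fixed gearbox (foot 130 x 100 mm). From it a fixed tang stands up 20 mm: 25 mm along x, 11 mm along y, rounded top and ends; z up. Home: knob's underside on the shoulder. With the wing over 17 degrees off the tang (x) it rests 7 to 12 mm too high on the tang; a few N push is enough.
- star_knob_center (a point): Centre of the star knob, a bystander of the same dark steel: five-lobed head about 56 mm across, 36 mm high in all; this point lies 18 mm above the bench. Leave it alone. A small gear and a collar stand nearby as well.
Not all that is in view belongs to the job. What is shaped like the part that bears knob_grip but purple or turquoise is not meant.

How it is judged:
At the end, for the whole second after the job is handed in: The wing knob stands on the spindle, released: underside within 4 mm of the shoulder, centred within 6 mm, wing along the tang within 0.35 rad (20 degrees), upright within 0.12 rad (7 degrees) (horizontal distance between knob_base and spindle_seat below 0.006 m and z of knob_base in the frame of spindle_seat between -0.004 and 0.004 m and angle between the x axis of knob_base and the x axis of spindle_seat, either way round below 0.35 rad and angle between knob_base's own z axis and vertical below 0.12 rad); the robot touches nothing.
It fails at once if the star knob is moved more than 30 mm (distance of star_knob_center from where it was at the start of the episode above 0.03 m).
It also fails if it takes over 38 s, if anything falls off the work surface, if the arm or the gripper's body presses on something with over 40 N, if the wrist force passes 120 N, or if a joint passes its speed limit or range.

## Working session

There is one attempt and no reset: what is moved stays moved. The work goes in short steps, Python scripts to look and compute and a tool call to move; the robot and the scene stay as the last step left them, time stands still between calls to the robot, and variables do not carry over. Pictures are saved under pics/ and viewed, about 8 in all and at most 12, crops included, and the job is handed in when it is done.

Besides the shell and the picture viewer there is one more tool, called after "Request:" as name(argument=value, ...), one argument or row to a line, values as JSON. apply_moves: Moves the arm, as the interface text tells. Its arguments: {"type":"object","properties":{"series":{"type":"array"},"force":{"type":"number"}},"required":["series"]}

```bash
mkdir -p pics
cat > h.py <<'E'
from plant import *
import numpy as np, cv2
from scipy.spatial.transform import Rotation as R
def ray(c,uv):
    p=cv2.undistortPoints(np.array(uv,float).reshape(-1,1,2),c["intrinsics"],np.array(c["D"])).reshape(-1,2)
    M=cv2.Rodrigues(np.array(c["rvec"],float))[0]
    d=np.c_[p,np.ones(len(p))]@M
    return -M.T@np.array(c["tvec"],float).ravel(),d
def onplane(c,uv,z):
    o,d=ray(c,uv); return o+d*((z-o[2])/d[:,2])[:,None]
def proj(c,P):
    return cv2.projectPoints(np.array(P,float).reshape(-1,3),np.array(c["rvec"],float),np.array(c["tvec"],float),c["intrinsics"],np.array(c["D"]))[0].reshape(-1,2)
def two(c1,u1,c2,u2):
    o1,d1=ray(c1,u1);o2,d2=ray(c2,u2)
    s=np.linalg.lstsq(np.c_[d1[0],-d2[0]],o2-o1,rcond=None)[0]
    a,b=o1+s[0]*d1[0],o2+s[1]*d2[0]
    return (a+b)/2,np.linalg.norm(a-b)
E
python3 - <<'E'
from h import *
import pickle
cs={n:read_camera(n) for n in("top","side")}
pickle.dump(cs,open("c0.pkl","wb"))
for n,c in cs.items():
    cv2.imwrite(f"pics/{n}0.png",c["pixels"]); o,_=ray(c,[[280,210]]); print(n,o,c["D"],c["intrinsics"][0],onplane(c,[[280,210]],0))
s=read_state();print(s)
E
```

```text
top [ 0.4147162  -0.23305713  0.89012337] [-0.07573947  0.          0.          0.          0.        ] [382.07742371   0.         273.50483   ] [[ 0.50144581 -0.2443396   0.        ]]
side [ 0.53646667 -0.76627147  0.72029518] [-0.10045212  0.          0.          0.          0.        ] [515.37934078   0.         282.17449769] [[ 0.51367913 -0.18420773  0.        ]]
{'t': 0.1, 'q': array([-1.26341179e+00,  1.31062059e-01,  1.48915455e+00,  4.93946571e-06,
        1.52298050e+00, -8.54206768e-02]), 'dq': array([-0.00138179, -0.00188164, -0.00246864,  0.0004641 ,  0.00062325,
       -0.00046895]), 'joint_torque': array([ 1.56283215e-03, -5.61339390e+01, -4.93097842e+01,  7.70395319e-02,
        2.90479657e-02, -8.42265104e-05]), 'tool_pos': array([ 0.22952881, -0.55382321,  0.21771511]), 'orientation': array([ 2.00638046,  0.40087122, -2.00673398]), 'force': array([-0.58002495,  1.03397641, -0.51871369]), 'wrist_torque': array([-0.03717776,  0.06797316,  0.01726662]), 'opening': 0.0931355300306774}
```

View pics/top0.png

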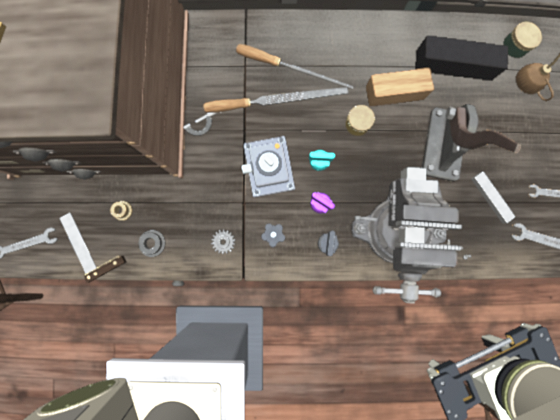

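View pics/side0.png

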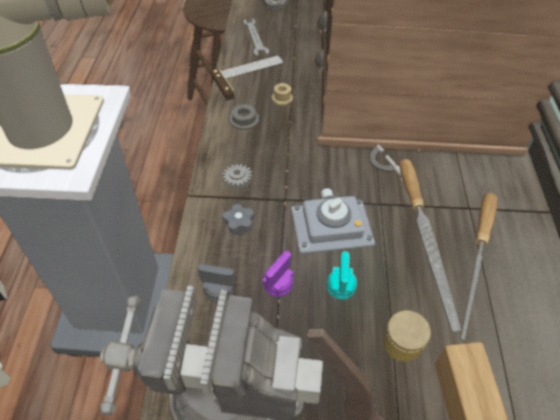

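The top view shows the wing knob at about (328,243), the gearbox spindle at (269,163) and the star knob at (273,235). The decoys are purple at (321,203) and turquoise at (321,159), and a vise stands to the right at (415,230). In the side view the knob is at (215,280), partly behind the vise, and the tang is at (333,210). I'll zoom in next.

Run:
```python
from h import *
import pickle
cs=pickle.load(open("c0.pkl","rb"))
t,s=cs["top"]["pixels"],cs["side"]["pixels"]
f=lambda im,x,y,w,h,k:cv2.resize(im[y:y+h,x:x+w],None,fx=k,fy=k,interpolation=cv2.INTER_CUBIC)
a=np.hstack([f(t,300,220,50,35,8),f(t,244,145,50,35,8)])
b=np.hstack([f(s,190,258,50,37,8),f(s,308,190,50,37,8)])
cv2.imwrite("pics/z0.png",np.vstack([a,b]))
```

```text
(no output)
```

View pics/z0.png

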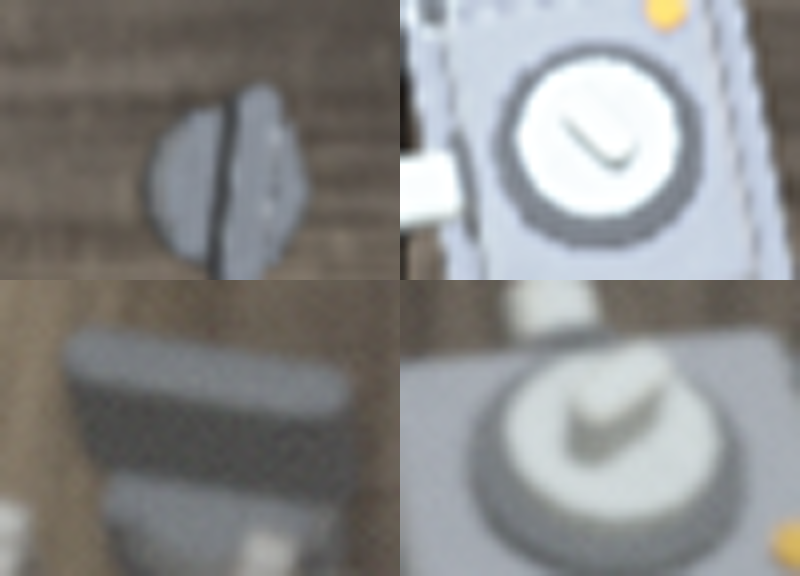

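The crops show the wing's lit top face clearly from the side, over the dark side face. The shoulder is a white disc at about (268.6,161.8) in the top view. The tang runs at about 45° in the image.

```bash
cat > m.py <<'E'
from h import *
import pickle
cs=pickle.load(open("c0.pkl","rb")); T,S=cs["top"],cs["side"]
def cr(x,y,pts,k=8,ox=0,oy=0): return [[x+(a-ox)/k-.5+.5/k,y+(b-oy)/k-.5+.5/k] for a,b in pts]
# wing top face in side view: 4 corners on z=.062
P=onplane(S,cr(190,258,[(75,610-280-0),(345,650-280),(350,693-280),(68,650-280)],oy=280-280 and 0),.062)
# crop y in lower panel counted from panel top (280)
P=onplane(S,cr(190,258,[(70,328),(348,372),(345,415),(66,372)],oy=280),.062)
print("wing side corners\n",P.round(4),P.mean(0).round(4))
d=P[1]+P[2]-P[0]-P[3]; print("len",np.linalg.norm(d)/2,"ang",np.degrees(np.arctan2(d[1],d[0])), "wid",np.linalg.norm(P[0]-P[3]),np.linalg.norm(P[1]-P[2]))
# disc
for n,c,box,z in(("top",T,(255,148,282,176),.052),("side",S,(318,190,352,225),.052)):
    x0,y0,x1,y1=box; im=c["pixels"]; g=im[y0:y1,x0:x1].min(2); print(n,g[(y1-y0)//2])
    k=(cv2.threshold(g,0,255,cv2.THRESH_OTSU)[1]); print(_:=cv2.threshold(g,0,255,cv2.THRESH_OTSU)[0])
    cn=max(cv2.findContours(k,cv2.RETR_EXTERNAL,cv2.CHAIN_APPROX_NONE)[0],key=cv2.contourArea)
    q=onplane(c,cn.reshape(-1,2)+[x0,y0],z)
    (cx,cy),r=cv2.minEnclosingCircle((q[:,:2]*1e4).astype(np.float32)); print(cx/1e4,cy/1e4,r/1e4,cv2.fitEllipse((q[:,:2]*1e4).astype(np.float32)))
a=onplane(T,cr(244,145,[(565,118),(610,165)],ox=400),.06);d=a[1]-a[0];print("tang top",a,np.degrees(np.arctan2(d[1],d[0])))
a=onplane(S,cr(308,190,[(590,462),(665,395)],ox=400,oy=280),.052);d=a[1]-a[0];print("tang side bottom",a,np.degrees(np.arctan2(d[1],d[0])))
a=onplane(S,cr(308,190,[(590,420),(668,370)],ox=400,oy=280),.068);d=a[1]-a[0];print("tang side top",a,np.degrees(np.arctan2(d[1],d[0])))
print(proj(T,[[.5,-.25,0],[.6,-.25,0],[.5,-.15,0]]))
t,s=T["pixels"],S["pixels"]
f=lambda im,x,y,w,h,k:cv2.resize(im[y:y+h,x:x+w],None,fx=k,fy=k,interpolation=cv2.INTER_NEAREST)
st=lambda im:cv2.normalize(im,None,0,255,cv2.NORM_MINMAX)
cv2.imwrite("pics/z1.png",np.hstack([f(st(t[225:261,310:346]),0,0,36,36,10),f(np.clip((t[148:176,255:283].astype(float)-150)*2.4,0,255).astype(np.uint8),0,0,28,28,13)[:360,:360]]))
E
python3 m.py
```

```text
wing side corners
 [[ 0.3976 -0.3461  0.062 ]
 [ 0.4513 -0.3525  0.062 ]
 [ 0.4517 -0.362   0.062 ]
 [ 0.3983 -0.3559  0.062 ]] [ 0.4247 -0.3541  0.062 ]
len 0.05386908262776696 ang -6.70149806185427 wid 0.009816452306413212 0.009443050035973696
top [169 139 132 184 255 254 251 251 251 249 230 195 217 247 254 253 253 251
 240 248 250 252 255 220 145 124 144]
186.0
0.60502861328125 -0.217476025390625 0.022402406311035156 ((6049.59912109375, -2175.49267578125), (424.8415832519531, 432.91656494140625), 80.50557708740234)
side [130 125 138 169 197 206 209 207 207 202 185 160 156 168 176 178 170 159
 152 148 151 163 183 199 206 209 208 203 187 158 138 148 164 168]
154.0
0.612160986328125 -0.2118947509765625 0.03145426025390625 ((6090.14208984375, -2152.281494140625), (420.3310546875, 584.5903930664062), 132.90216064453125)
tang top [[ 0.60853185 -0.20873855  0.06      ]
 [ 0.59523426 -0.22122951  0.06      ]] -136.79157723032742
tang side bottom [[ 0.60090428 -0.22597836  0.052     ]
 [ 0.61698314 -0.20684636  0.052     ]] 49.955743823707536
tang side top [[ 0.59948716 -0.22785811  0.068     ]
 [ 0.61583593 -0.213454    0.068     ]] 41.38170405914626
[[282.42002562 210.61386948]
 [282.30791375 168.6054956 ]
 [239.72213619 210.62869967]]
```

View pics/z1.png

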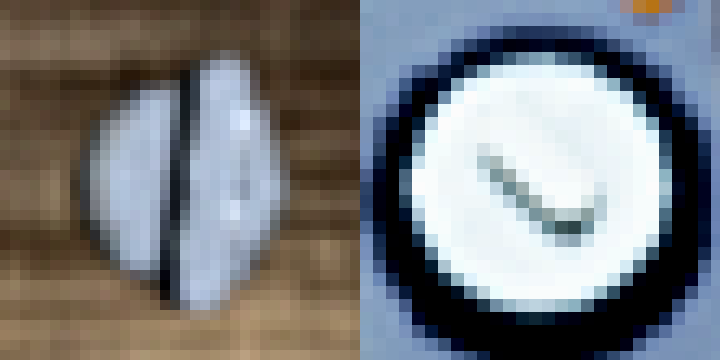

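```bash
cat > m2.py <<'E'
exec(open("m.py").read().split("# wing top face")[0])
c=cr(310,225,[(225,52),(200,310),(211,180)],k=10)
P=onplane(T,c,.062); d=P[0]-P[1]; print("wing top view",P.round(4),np.linalg.norm(d),np.degrees(np.arctan2(d[1],d[0])),"mid",(P[0]+P[1])/2)
for n,t,s in(("lo jaw",(398,241),(188,290)),("hi jaw",(398,219),(222,298)),("corner",(393,263),(165,292))):
    print(n,*two(T,[t],S,[s]))
# tang shade fit, top view
g=T["pixels"].min(2).astype(float)
ys,xs=np.mgrid[158:167,263:272]; w=np.clip(240-g[158:167,263:272],0,None).ravel(); w[w<15]=0
q=onplane(T,np.c_[xs.ravel(),ys.ravel()],.062)[:,:2]; m=(q*w[:,None]).sum(0)/w.sum(); C=((q-m)*w[:,None]).T@(q-m)
v=np.linalg.eigh(C)[1][:,1]; print("tang shade",m,np.degrees(np.arctan2(v[1],v[0])));print(g[157:168,262:274].astype(int))
print(S["pixels"].min(2)[198:218,324:346])
s=read_state(); print(R.from_rotvec(s["orientation"]).as_matrix().round(3))
E
python3 m2.py
```

```text
wing top view [[ 0.4523 -0.3564  0.062 ]
 [ 0.3967 -0.3502  0.062 ]
 [ 0.4247 -0.3529  0.062 ]] 0.05592432700409405 -6.360940520592545 mid [ 0.42452125 -0.35326763  0.062     ]
lo jaw [ 0.42132397 -0.46160044  0.18532529] 0.008861941271898209
hi jaw [ 0.4622296  -0.46532743  0.17772613] 0.009756486430258829
corner [ 0.38454435 -0.45594087  0.16536754] 0.00027260086804984794
tang shade [ 0.59847973 -0.21773071] 49.35603641198596
[[253 251 251 252 251 251 249 246 247 247 248 249]
 [251 250 251 252 252 251 251 248 245 246 248 249]
 [250 248 239 246 252 252 252 251 248 245 247 249]
 [250 247 223 221 246 253 252 252 251 248 246 248]
 [250 251 238 202 217 247 253 252 252 252 250 247]
 [251 251 249 230 195 217 247 254 253 253 251 240]
 [250 250 250 246 229 199 218 248 254 253 241 227]
 [250 248 248 249 249 232 200 210 229 226 208 228]
 [249 247 248 249 251 249 233 193 175 169 197 243]
 [249 248 249 249 250 251 249 237 217 210 237 251]
 [252 250 249 249 249 250 250 250 247 246 251 252]]
[[131 128 126 123 124 127 131 138 143 148 157 166 178 187 188 186 177 168
  163 164 159 162]
 [143 139 142
[... 1127 characters left out ...]
6 143 143 143 147 160 174 187 199 203 204 206 206
  208 210 209 206]
 [206 207 209 205 191 176 158 154 156 167 178 190 201 204 206 206 205 206
  207 208 209 202]
 [198 206 209 207 203 194 185 180 180 188 195 202 207 206 208 205 205 204
  206 205 206 198]
 [185 200 206 208 208 207 203 202 201 203 205 206 206 207 206 207 207 206
  206 204 202 189]
 [164 183 194 205 206 208 209 208 208 209 207 208 207 206 207 206 207 206
  205 200 190 172]
 [144 161 179 192 201 204 207 208 209 209 207 209 207 208 206 206 207 205
  201 188 173 153]
 [128 139 154 171 187 196 201 204 206 206 208 206 207 206 205 203 200 195
  186 173 151 136]]
[[-0.     0.383 -0.924]
 [ 0.002 -0.924 -0.383]
 [-1.    -0.002 -0.   ]]
```

The two views agree on the knob: (0.4245, -0.3535), yaw -6.4°, wing length 55.9 mm. The spindle is at (0.605, -0.2175) with the tang at about +45°. The vise is tall and close to where the gripper body would be, so I'll check its near edge.

Run:
```python
from h import *
import pickle
cs=pickle.load(open("c0.pkl","rb"))
f=lambda im,x,y,w,h,k:cv2.resize(im[y:y+h,x:x+w],None,fx=k,fy=k,interpolation=cv2.INTER_CUBIC)
cv2.imwrite("pics/v0.png",np.hstack([f(cs["top"]["pixels"],340,160,100,140,4),f(cs["side"]["pixels"],140,270,100,140,4)]))
```

```text
(no output)
```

View pics/v0.png

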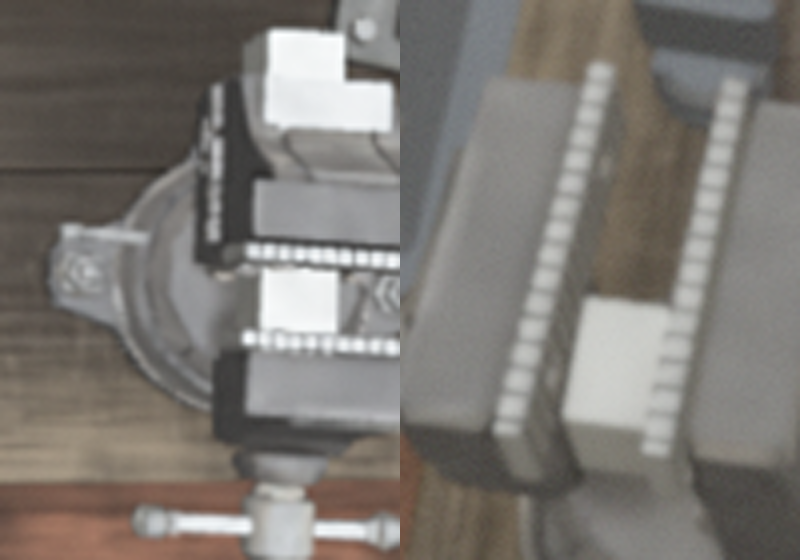

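Run:
```python
from h import *
import pickle
cs=pickle.load(open("c0.pkl","rb")); T,S=cs["top"],cs["side"]
for n,t,s in(("lo jaw",(400.6,244.2),(190,286)),("hi jaw",(401.5,223),(223.2,290)),("corner",(401.5,263.3),(162.5,290))):
    print(n,*two(T,[t],S,[s]))
print(onplane(T,[(401,244)],.17),onplane(T,[(401,244)],.19),onplane(T,[(393.7,265)],.17),onplane(T,[(393.7,268)],.1))
```

```text
lo jaw [ 0.41999945 -0.4620945   0.19400471] 0.0008228235348647342
hi jaw [ 0.45917698 -0.46498856  0.19390189] 0.0016093903585154134
corner [ 0.38570113 -0.46516228  0.18597106] 0.0022635553405205883
[[ 0.42014285 -0.4708858   0.17      ]] [[ 0.41999214 -0.46428058  0.19      ]] [[ 0.3808637  -0.45579132  0.17      ]] [[ 0.37143416 -0.47728132  0.1       ]]
```

Request:
apply_moves(
  series=[
    {"jaw":0,"linear":[0,-0.05,-0.1],"roll":0.3},
    {"jaw":0,"linear":[0,-0.09,-0.2],"roll":0.5},
    {"jaw":0,"linear":[0,-0.13,-0.3],"roll":0.7},
    {"jaw":0,"linear":[0,-0.17,-0.38],"roll":0.9},
    {"jaw":0,"linear":[0,-0.184,-0.428],"roll":0.963},
    {"jaw":0,"linear":[0,-0.184,-0.428],"roll":0.963},
    {"jaw":0,"linear":[0,-0.184,-0.428],"roll":0.963},
    {"jaw":0,"linear":[0,-0.184,-0.428],"roll":0.963},
  ],
  force=30,
)

```text
t: 1.1
tool_pos: [0.4236, -0.3544, 0.2177]
orientation: [-2.162, 0.12, 2.164]
force: [0.9, -1.1, 0.2]
opening: 0.0463
```

```bash
cat > st.py <<'E'
from h import *
s=read_state(); M=R.from_rotvec(s["orientation"]).as_matrix()
print("t",round(s["t"],3),"pos",s["tool_pos"].round(4),"F",s["force"].round(1),"W",s["wrist_torque"].round(2),"op",round(s["opening"],4))
print(M.round(4),"yaw y",np.degrees(np.arctan2(M[1,1],M[0,1])).round(2),"q",s["q"].round(2))
E
cat st.py | sed 's/^//' >/dev/null; python3 st.py
python3 - <<'E'
from h import *
s=read_state(); M=R.from_rotvec(s["orientation"]).as_matrix()
print((M.T@(np.array([.4245,-.3535,.033])-s["tool_pos"])/.6).round(4))
E
```

```text
t 1.1 pos [ 0.4236 -0.3544  0.2177] F [ 0.9 -1.1  0.2] W [ 0.04 -0.01  0.01] op 0.0463
[[-0.001  -0.1124 -0.9937]
 [ 0.0016 -0.9937  0.1124]
 [-1.     -0.0015  0.0011]] yaw y -96.45 q [-0.79  0.    1.62  0.    1.52  0.89]
[ 0.3079 -0.0011 -0.0016]
```

Request:
apply_moves(
  series=[
    {"jaw":0,"linear":[0.07,-0.001,-0.0016],"roll":0},
    {"jaw":0,"linear":[0.14,-0.001,-0.0016],"roll":0},
    {"jaw":0,"linear":[0.21,-0.001,-0.0016],"roll":0},
    {"jaw":0,"linear":[0.26,-0.001,-0.0016],"roll":0},
    {"jaw":0,"linear":[0.29,-0.001,-0.0016],"roll":0},
    {"jaw":0,"linear":[0.308,-0.001,-0.0016],"roll":0},
    {"jaw":0,"linear":[0.308,-0.001,-0.0016],"roll":0},
  ],
)

```text
t: 1.98
tool_pos: [0.4243, -0.3538, 0.0329]
orientation: [-2.161, 0.12, 2.164]
force: [0.2, 0.7, 1.2]
opening: 0.0468
```

Request:
apply_moves(
  series=[
    {"jaw":1,"linear":[0,0,0],"roll":0},
    {"jaw":1,"linear":[0,0,0],"roll":0},
    {"jaw":1,"linear":[0,0,0],"roll":0},
    {"jaw":1,"linear":[0,0,0],"roll":0},
  ],
  force=35,
)

```text
t: 2.48
tool_pos: [0.4245, -0.3538, 0.0332]
orientation: [-2.161, 0.12, 2.163]
force: [0.5, 0.3, -3.3]
opening: 0.0118
```

```bash
python3 st.py
```

```text
t 2.475 pos [ 0.4245 -0.3538  0.0332] F [ 0.5  0.3 -3.3] W [ 0.11 -0.06 -0.02] op 0.0118
[[-9.000e-04 -1.127e-01 -9.936e-01]
 [ 1.700e-03 -9.936e-01  1.127e-01]
 [-1.000e+00 -1.600e-03  1.000e-03]] yaw y -96.47 q [-0.79  0.18  1.79  0.    1.18  0.9 ]
```

Request:
apply_moves(
  series=[
    {"jaw":1,"linear":[-0.06,0,0],"roll":0},
    {"jaw":1,"linear":[-0.14,0,0],"roll":0},
    {"jaw":1,"linear":[-0.228,0,0],"roll":0},
    {"jaw":1,"linear":[-0.228,-0.06,-0.07],"roll":-0.3},
    {"jaw":1,"linear":[-0.228,-0.12,-0.14],"roll":-0.6},
    {"jaw":1,"linear":[-0.228,-0.19,-0.21],"roll":-0.9},
    {"jaw":1,"linear":[-0.228,-0.26,-0.273],"roll":-1},
    {"jaw":1,"linear":[-0.228,-0.26,-0.273],"roll":-1},
    {"jaw":1,"linear":[-0.228,-0.26,-0.273],"roll":-1},
  ],
)

```text
t: 3.6
tool_pos: [0.6044, -0.2172, 0.1691]
orientation: [1.994, 0.419, -1.998]
force: [0.5, -0.3, -2.6]
opening: 0.0117
```

Request:
apply_moves(
  series=[
    {"jaw":1,"linear":[0.03,0,0],"roll":-0.35},
    {"jaw":1,"linear":[0.06,0,0],"roll":-0.7},
    {"jaw":1,"linear":[0.06,0,0],"roll":-0.72},
    {"jaw":1,"linear":[0.06,0,0],"roll":-0.72},
    {"jaw":1,"linear":[0.06,0,0],"roll":-0.72},
  ],
)

```text
t: 4.22
tool_pos: [0.6047, -0.2179, 0.1345]
orientation: [1.76, 0.73, -1.761]
force: [0.4, -0.2, -2.9]
opening: 0.0117
```

```bash
python3 st.py
python3 - <<'E'
from h import *
import pickle
cs={n:read_camera(n) for n in("top","side")}
pickle.dump(cs,open("c1.pkl","wb"))
f=lambda im,x,y,w,h,k:cv2.resize(im[y:y+h,x:x+w],None,fx=k,fy=k,interpolation=cv2.INTER_CUBIC)
cv2.imwrite("pics/p1.png",np.hstack([f(cs["top"]["pixels"],220,110,100,140,4),f(cs["side"]["pixels"],280,130,100,140,4)]))
E
```

```text
t 4.225 pos [ 0.6047 -0.2179  0.1345] F [ 0.4 -0.2 -2.9] W [-0.04 -0.05 -0.06] op 0.0117
[[-1.000e-03  7.069e-01 -7.073e-01]
 [ 1.100e-03 -7.073e-01 -7.069e-01]
 [-1.000e+00 -1.500e-03 -1.000e-04]] yaw y -45.02 q [-0.43  0.3   1.45  0.    1.39  0.36]
```

View pics/p1.png

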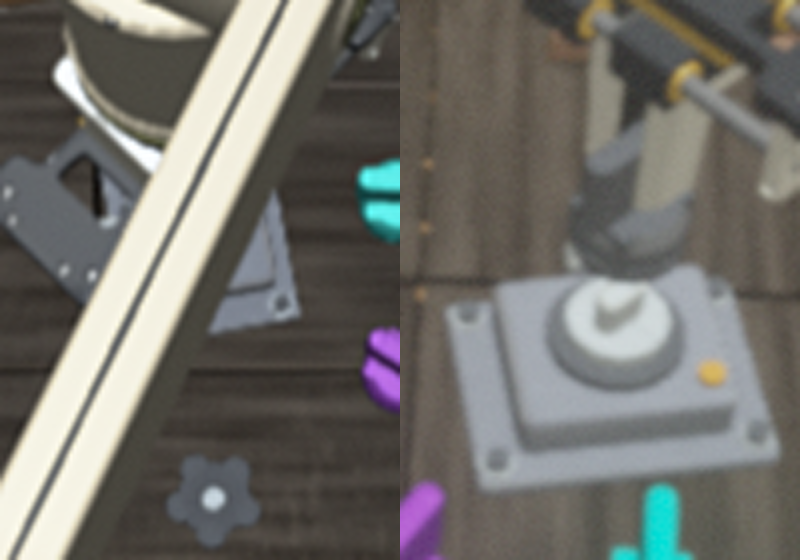

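The side view shows the knob upright in the jaws with its hub centred at about column 337. The tang is below it at (334,206), and the top view is blocked by the arm. I'll check the predicted hub and seat columns before pressing.

Run:
```python
from h import *
import pickle
c=pickle.load(open("c1.pkl","rb"))["side"]
def circ(x,y,z,r):
    a=np.linspace(0,2*np.pi,72); p=proj(c,np.c_[x+r*np.cos(a),y+r*np.sin(a),0*a+z]); return p.min(0).round(1),p.max(0).round(1)
print("hub base pred",circ(.6047,-.2179,.1015,.0235),"hub top",circ(.6047,-.2179,.1275,.0235))
print("seat pred",circ(.605,-.2175,.052,.022))
g=c["pixels"].min(2)[:, :]
print("seat row",list(zip(range(314,358),g[209,314:358]))); print("hub row",list(zip(range(316,360),g[190,316:360])))
```

```text
hub base pred (array([321.7, 178.4]), array([350.9, 200.4])) hub top (array([322.9, 167.3]), array([352.9, 189.5]))
seat pred (array([320.6, 198.5]), array([346.8, 218.8]))
seat row [(314, np.uint8(165)), (315, np.uint8(162)), (316, np.uint8(147)), (317, np.uint8(134)), (318, np.uint8(124)), (319, np.uint8(124)), (320, np.uint8(139)), (321, np.uint8(168)), (322, np.uint8(196)), (323, np.uint8(208)), (324, np.uint8(211)), (325, np.uint8(210)), (326, np.uint8(207)), (327, np.uint8(197)), (328, np.uint8(176)), (329, np.uint8(151)), (330, np.uint8(138)), (331, np.uint8(140)), (332, np.uint8(139)), (333, np.uint8(142)), (334, np.uint8(144)), (335, np.uint8(148)), (336, np.uint8(153)), (337, np.uint8(162)), (338, np.uint8(175)), (339, np.uint8(190)), (340, np.uint8(203)), (341, np.uint8(208)), (342, np.uint8(208)), (343, np.uint8(209)), (344, np.uint8(207)), (345, np.uint8(205)), (346, np.uint8(196)), (347, np.uint8(173)), (348, np.uint8(140)), (349, np.uint8(135)), (350, np.uint8(147)), (351, np.uint8(160)), (352, np.uint8(167)), (353, np.uint8(168)), (354, np.uint8(166)), (355, np.uint8(
[... 299 characters left out ...]
.uint8(86)), (328, np.uint8(91)), (329, np.uint8(99)), (330, np.uint8(100)), (331, np.uint8(97)), (332, np.uint8(93)), (333, np.uint8(86)), (334, np.uint8(90)), (335, np.uint8(102)), (336, np.uint8(103)), (337, np.uint8(101)), (338, np.uint8(107)), (339, np.uint8(112)), (340, np.uint8(113)), (341, np.uint8(118)), (342, np.uint8(117)), (343, np.uint8(117)), (344, np.uint8(121)), (345, np.uint8(119)), (346, np.uint8(117)), (347, np.uint8(112)), (348, np.uint8(106)), (349, np.uint8(100)), (350, np.uint8(93)), (351, np.uint8(87)), (352, np.uint8(87)), (353, np.uint8(91)), (354, np.uint8(91)), (355, np.uint8(96)), (356, np.uint8(90)), (357, np.uint8(81)), (358, np.uint8(83)), (359, np.uint8(83))]
```

Request:
apply_moves(
  series=[
    {"jaw":1,"linear":[0.03,0,0],"roll":0},
    {"jaw":1,"linear":[0.05,0,0],"roll":0},
    {"jaw":1,"linear":[0.056,0,0],"roll":0},
    {"jaw":1,"linear":[0.06,0,0],"roll":0},
    {"jaw":1,"linear":[0.064,0,0],"roll":0},
    {"jaw":1,"linear":[0.068,0,0],"roll":0},
    {"jaw":1,"linear":[0.068,0,0],"roll":0},
  ],
)

```text
t: 5.2
tool_pos: [0.6046, -0.2175, 0.0933]
orientation: [1.759, 0.732, -1.761]
force: [-0.7, -0.2, -2.2]
opening: 0.0118
```

```bash
python3 st.py
```

```text
t 5.2 pos [ 0.6046 -0.2175  0.0933] F [-0.7 -0.2 -2.2] W [-0.01 -0.03  0.  ] op 0.0118
[[-0.0013  0.7079 -0.7064]
 [ 0.0013 -0.7064 -0.7079]
 [-1.     -0.0019 -0.    ]] yaw y -44.94 q [-0.43  0.33  1.49  0.    1.32  0.36]
```

Request:
apply_moves(
  series=[
    {"jaw":1,"linear":[0.004,0,0],"roll":0},
    {"jaw":1,"linear":[0.008,0,0],"roll":0},
    {"jaw":1,"linear":[0.011,0,0],"roll":0},
    {"jaw":1,"linear":[0.013,0,0],"roll":0},
    {"jaw":1,"linear":[0.014,0,0],"roll":0},
    {"jaw":1,"linear":[0.014,0,0],"roll":0},
  ],
)

```text
t: 5.95
tool_pos: [0.6047, -0.2174, 0.0852]
orientation: [1.759, 0.732, -1.76]
force: [-0.5, 0.9, -0.3]
opening: 0.0119
```

```bash
python3 st.py
```

```text
t 5.95 pos [ 0.6047 -0.2174  0.0852] F [-0.5  0.9 -0.3] W [ 0.1   0.22 -0.03] op 0.0119
[[-1.200e-03  7.079e-01 -7.063e-01]
 [ 1.300e-03 -7.063e-01 -7.079e-01]
 [-1.000e+00 -1.800e-03 -1.000e-04]] yaw y -44.94 q [-0.43  0.34  1.49  0.    1.31  0.36]
```

Request:
apply_moves(
  series=[
    {"jaw":1,"linear":[0.003,0,0],"roll":0},
    {"jaw":1,"linear":[0.005,0,0],"roll":0},
    {"jaw":1,"linear":[0.005,0,0],"roll":0},
  ],
)

```text
t: 6.32
tool_pos: [0.6048, -0.2174, 0.0851]
orientation: [1.759, 0.731, -1.76]
force: [-11.3, 4.5, 18.0]
opening: 0.0119
```

```bash
python3 st.py
```

```text
t 6.325 pos [ 0.6048 -0.2174  0.0851] F [-11.3   4.5  18. ] W [ 0.91  2.06 -0.  ] op 0.0119
[[-7.000e-04  7.081e-01 -7.062e-01]
 [ 1.000e-03 -7.062e-01 -7.081e-01]
 [-1.000e+00 -1.200e-03 -2.000e-04]] yaw y -44.92 q [-0.43  0.34  1.5   0.    1.31  0.36]
```

It meets a firm stop at the height that matches the shoulder (base about 0.052). I'll ease off the push, release and retreat.

Request:
apply_moves(
  series=[
    {"jaw":1,"linear":[0,0,0],"roll":0},
    {"jaw":1,"linear":[0,0,0],"roll":0},
    {"jaw":0,"linear":[0,0,0],"roll":0},
    {"jaw":0,"linear":[0,0,0],"roll":0},
    {"jaw":0,"linear":[0,0,0],"roll":0},
    {"jaw":0,"linear":[0,0,0],"roll":0},
    {"jaw":0,"linear":[-0.02,0,0],"roll":0},
    {"jaw":0,"linear":[-0.06,0,0],"roll":0},
    {"jaw":0,"linear":[-0.12,0,0],"roll":0},
    {"jaw":0,"linear":[-0.2,0,0],"roll":0},
    {"jaw":0,"linear":[-0.2,0.1,0.1],"roll":0},
    {"jaw":0,"linear":[-0.2,0.2,0.2],"roll":0},
    {"jaw":0,"linear":[-0.2,0.3,0.25],"roll":0},
    {"jaw":0,"linear":[-0.2,0.4,0.25],"roll":0},
    {"jaw":0,"linear":[-0.2,0.4,0.25],"roll":0},
    {"jaw":0,"linear":[-0.2,0.4,0.25],"roll":0},
    {"jaw":0,"linear":[-0.2,0.4,0.25],"roll":0},
  ],
)

```text
t: 8.45
tool_pos: [0.6689, -0.4928, 0.2049]
orientation: [1.759, 0.732, -1.76]
force: [1.2, 0.7, -0.0]
opening: 0.0462
```

```bash
python3 st.py
python3 - <<'E'
from h import *
import pickle
cs={n:read_camera(n) for n in("top","side")}
pickle.dump(cs,open("c2.pkl","wb"))
f=lambda im,x,y,w,h,k:cv2.resize(im[y:y+h,x:x+w],None,fx=k,fy=k,interpolation=cv2.INTER_CUBIC)
cv2.imwrite("pics/p2.png",np.hstack([f(cs["top"]["pixels"],244,135,50,70,8),f(cs["side"]["pixels"],308,155,50,70,8)]))
E
```

```text
t 8.45 pos [ 0.6689 -0.4928  0.2049] F [ 1.2  0.7 -0. ] W [-0.05 -0.02 -0.01] op 0.0462
[[-8.000e-04  7.081e-01 -7.061e-01]
 [ 1.400e-03 -7.061e-01 -7.081e-01]
 [-1.000e+00 -1.600e-03 -4.000e-04]] yaw y -44.92 q [-0.7   0.83  0.6   0.    1.71  0.09]
```

View pics/p2.png

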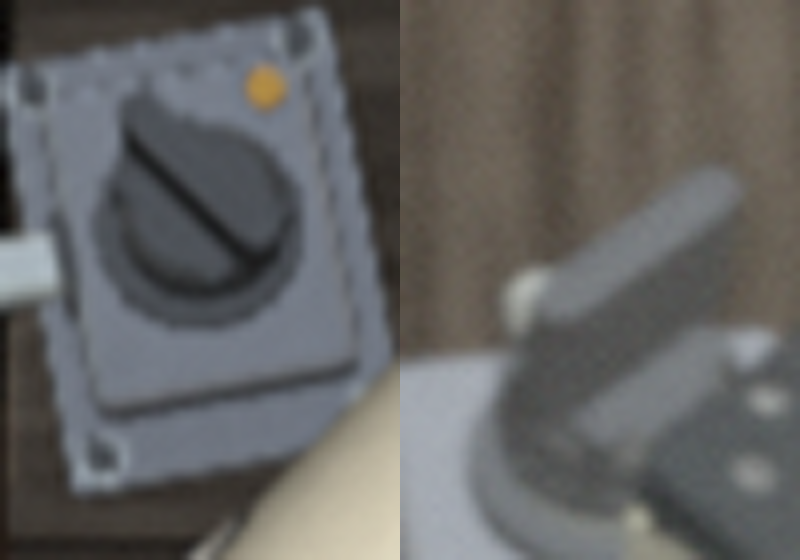

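Top view: the wing lies diagonally along the tang, with the hub centred on the boss at about (269,161). Side view: the wing top runs from about (326,192) to (350,177). I'll check that height numerically and look at the hub's underside.

Run:
```python
from h import *
import pickle
cs=pickle.load(open("c2.pkl","rb")); T,S=cs["top"],cs["side"]
d=np.array([.7071,.7071])*.028; c=np.array([.605,-.2175])
for z in(.114,.122): print(z,"side",proj(S,[[*(c-d),z],[*(c+d),z]]).round(1).tolist(),"top",proj(T,[[*(c-d),z],[*(c+d),z]]).round(1).tolist())
cv=lambda x,y,a,b,ox=0:(x+(a-ox)/8-.44,y+b/8-.44)
for n,t,s in(("far end",cv(244,135,138,92),cv(308,155,738,185,400)),("near end",cv(244,135,272,262),cv(308,155,542,305,400))): print(n,t,s,*two(T,[t],S,[s]))
P=onplane(S,[cv(308,155,538,300,400),cv(308,155,738,182,400)],.114);v=P[1]-P[0];print(P,np.linalg.norm(v),np.degrees(np.arctan2(v[1],v[0])),P.mean(0))
c0=pickle.load(open("c0.pkl","rb"))["top"]["pixels"]; a=np.abs(c0.astype(int)-T["pixels"])[225:246,262:285].max(); print("star diff",a)
```

```text
0.114 side [[324.8, 192.6], [349.3, 175.2]] top [[277.2, 164.4], [258.2, 145.8]]
0.122 side [[325.2, 189.2], [349.8, 171.8]] top [[277.2, 163.5], [258.0, 144.7]]
far end (260.81, 146.06) (349.81, 177.685) [ 0.62486459 -0.20309507  0.11379925] 0.0012928202932335246
near end (277.56, 167.31) (325.31, 192.685) [ 0.58270382 -0.23754123  0.11294493] 0.006874033663368026
[[ 0.58522747 -0.23611286  0.114     ]
 [ 0.62550706 -0.20221895  0.114     ]] 0.05264259203203033 40.0794793487808 [ 0.60536726 -0.21916591  0.114     ]
star diff 141
```

```bash
python3 -c "
from plant import *
print(read_state()['force'],close_job())"
```

```text
the job is handed in; nothing more can be done
[-0.04267616  0.87138848 -0.04840173] None
```

The wing knob is on the spindle, fully home and released, and the job is handed in at about 8.6 s of the 38 s. No verdict is reported.

I gripped the knob across the wing, turned it about 51° in the air to line it up with the tang, and lowered it. It slid straight on, so no turning under pressure was needed. I then pressed to check the seat, eased off, let go and moved the arm clear.

**Last checks**
- **Height:** the knob met a firm stop of about 18 N with its underside at about 52 mm, which is the shoulder height. After release the cameras put the wing top at 113–114 mm, against 114 mm expected when home.
- **Centring:** the wing's mid-point came out about 2 mm from the seat (limit 6 mm).
- **Wing angle:** I released it at 45°, along the tang. A rougher reading from the side view gave 40°. Both are within the 20° limit, given a tang angle of about 45°.
- **Contact:** the gripper is clear, with under 1 N on the wrist.

**Checks that disagreed or failed**
- **Wing end match:** one of the two wing ends matched poorly between the cameras, with a 7 mm gap. I put that down to my picking different points on the rounded corner.
- **Star knob:** the final image comparison was no use; I think the arm was covering or shading that patch. A picture taken while carrying the knob showed the star knob still in place, and the arm was never low near it.

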